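# Fit the test box's cover and lock it with its ball-lock pin

### The arm

A 7-joint arm with a two-finger parallel gripper is mounted at the origin on the work surface. World frame = base frame: x ahead of the robot, y to its left, z up, the work surface at z = 0. Lengths are in m, angles in rad, forces in N, time in s.
With the tool pointing down it reaches from about 0.425 to 0.875 m from the base axis. Payload 4.7 kg.
Tool frame: the origin (TCP) lies at the very end of the fingers, on their centre line; the grasp point (between the pads) lies 19 mm behind it; z points along the fingers, y is the line along which they close (so a half turn about z gives the same grasp; the last joint's range is limited). The gripper opens to 87 mm and grips with 3 to 60 N. Pads are 19 mm wide; open, the fingers measure 117 mm over their backs; the gripper's body (75 mm by 190 mm) begins 51 mm behind the grasp point.
Start: joints at [1.348, 0.321, -0.07, 1.45, 0.023, 1.371, -0.057], TCP at [0.152, -0.632, 0.223] pointing down, gripper open.
Joint ranges: [-2.86, 2.86], [-0.3, 2.09], [-1.38, 1.24], [0.06, 2.45], [-1.56, 4.7], [0.09, 2.05], [-2.69, 2.69]. Speed limits (rad/s): [2.57, 2.57, 3.14, 3.14, 3.14, 3.14, 3.14].

### API

Orientations are given as a rotation vector (axis times angle).
In Python, from bench import ctrl, imaging, ticket gives the robot as it stands.
- The arm moves only by the tool jog_arm, never from a script. Its argument "rows" is text: rows parted by semicolons, each of 7 numbers parted by spaces: the shift along the tool's x, y, z in cm, then the turn, a rotation vector about the tool's x, y, z in rad, then the closure, from -1 (fully open) to 1 (shut), so that 0 is half open. A call has 1 to 5 rows; each row shifts and turns the commanded pose from where the row before left it, along the tool's axes as they then stand; what a row does not reach is not made up. A row lasts 1/8 s, in which the tool goes at most 62.5 mm and 10.7 degrees, less where a joint would pass 70% of its speed; a pose out of reach is approached as far as the arm can. A call with a gripper value outside its range is refused whole. The fingers move at their own pace and stop on an object; "force" is the grip in N (left out, the last holds). Time passes only in rows, so rows that do not move let the fingers close. It gives the time, the measured TCP pose, the force, the opening and the grip force at its end, in the units of the state.
- ctrl.get_state(): the state, without advancing time (a new reading comes with each control period).
- imaging.get_image(name): name is "scene" or "top"; returns a dict with "img" (384x512x3 uint8, blue, green, red), "vertical_fov" (degrees; the focal length in pixels is half the picture's height over the tangent of half this angle, whatever the lens; pixels are square), "cx", "cy" (the principal point, pixels), "origin" and "orientation" of the camera in the world. Camera axes: x right, y down, z forward; pixel columns grow to the right and rows downward; lengths in m; the calibration is good to about 2 mm. A picture is of the moment at which its call begins. There is no depth.
- ticket.close_job(): hands the job in; it is judged then, once.
The state is a dict: "time": time; "joint_positions": joint angles; "qd": joint speeds; "joint_torque": joint torques, N m; "position": TCP position; "tool_rot": TCP orientation; "ft_force": force on the tool from outside, world axes, zero at the start; "torque": the same for the moment, N m; "grip_width": opening from 0.0 (shut) to 1.0 (fully open); "grip_force": force on a finger pad.
Only numpy, scipy, OpenCV 4.12 (cv2) and the standard library are available. Lean on these libraries where they do the work, as an engineer would, in place of code of your own. Each camera call takes 0.05 s, during which the arm holds its last target. There are 200 camera calls.

### The job

Fit the loose cover on the shielded test box: angle its tongue (rear edge) under the lip at the box's rear, then lower it flat on the rim. Then take the ball-lock pin from its stand, push it, with its thumb plate held in, all the way through the aligned holes at the box's sloping front until its collar is seated, and let go so that the thumb plate springs out and the pin locks. Leave the loose things around them where they are.

Things in the scene. Friction and masses are not known exactly. Their poses are not given: they have to be found in the camera images.
- test_box: Grey metal test box, open at the top, fixed to the bench, 170 mm deep (x) by 180 mm wide (y), walls 8 mm thick, rim at z = 90 mm; place and yaw vary. Origin: on the bench under its middle; x points from the sloping front to the rear, z up. Fitted, the cover's origin is at x = -10, y = 0, z = 90 mm in this frame (play of 2 to 3 mm in x and y), its axes as the box's.
- groove (a point): Mid-height of the groove's back wall at the box's rear (test_box x = 89, z = 96.5 mm). The groove is 180 mm wide, open to the front, 13 mm high from the rear rim (z = 90) to the lip's underside (z = 103); the lip overhangs 18 mm (x = 71 to 89) and its top is at z = 109 mm. The tongue, 6 mm thick, goes in tilted by up to about 20 degrees, front raised.
- cover: Loose grey cover, 0.5 kg: plate 168 by 180 mm, 6 mm thick (cover x = -71 to 97), with a black grip bar on top, 20 mm (x) by 80 mm (y), 32 mm above the plate, over the origin. Origin: on the underside; x to the tongue (rear edge), z up. Tabs 8 mm deep under it fit inside the box's walls, so it cannot be slid in flat. At the front hangs the sloping flange with the pin hole.
- cover_tongue (a point): Middle of the tongue's end (the cover's rear edge), at cover x = 97, z = 3 mm.
- cover_hole (a point): Centre of the outer mouth of the hole (18 mm) in the cover's sloping flange (70 mm wide, 60 mm long, 8 mm thick), at cover x = -91, z = -20 mm. With the cover fitted it lies at the origin of boss.
- rest: Small white instrument case, fixed, 120 by 140 mm and 58 mm high, on which the cover lies flat at the start, the cover's origin over its own. Place and yaw vary.
- boss: Aluminium block in the box's sloping front with the pin hole (18 mm, right through). Origin: centre of the hole's mouth on the outer face of the flange when the cover is fitted (test_box x = -101, z = 70 mm). x: the hole's axis, the way the pin goes in, 30 degrees below level; y as test_box's; z up, leaning over the box. Flange x = 0 to 8, block 11 to 32 mm, then free for 40 mm.
- stand: Grey plastic stand fixed to the bench, 120 mm long; two forks, open at the top, carry the pin level, its axis 62 mm above the bench. Origin: on the bench below the pin's origin; x as the pin's x. Forks at x = 14 to 26 mm (under the shank) and -42 to -30 mm (under the neck), no higher than the pin's axis. Place and yaw vary.
- pin: Steel ball-lock pin, 140 mm long, 0.28 kg. Origin: on its axis at the collar's seating face; x points to the nose. Along x in mm: shank of 16 diameter 0 to 46, tapering to 7 at 62; collar of 28 diameter -6 to 0; neck of 10 diameter -56 to -6; round aluminium handle disc of 76 diameter -64 to -56; round black thumb plate of 72 diameter, -78 to -72 when out.
- pin_nose (a point): Centre of the pin's nose, x = 62 mm on the pin. Behind it, at x = 36 to 44 mm, two locking balls stand 3.5 mm out of the shank on both sides while the thumb plate is out (they do not pass the holes) and sink flush when it is fully in.
- pin_handle (a point): Point on the pin's axis at the back of the handle disc (x = -64 mm), near the middle of the squeeze: one finger on the back of the thumb plate, one on the front of the handle disc, 22 mm across with the plate out, 16 mm with it in. From above, keep the fingertips about 8 mm or more above the axis, clear of the neck.
- thumb (a joint): How far the thumb plate is pressed in, in m: 0 is out (balls out), 0.006 is fully in (balls sunk). Spring of 3 N at the start and 9 N fully in.
- mouse: Bystander: computer mouse, 100 mm long, origin at the centre of its underside.
- screwdriver: Bystander: screwdriver lying on the bench, 180 mm long.
- mug: Bystander: white mug, 80 mm across and 90 mm high, origin at the centre of its underside.
- tape_roll: Bystander: black roll of tape lying flat, 90 mm across and 25 mm high, origin at the centre of its underside.
- multimeter: Bystander: black hand-held meter lying on its back, 170 mm by 85 mm by 36 mm, origin at the centre of its underside.
- case_half: Bystander: half of an off-white instrument case, an open tray 160 mm by 120 mm by 35 mm, origin at the centre of its underside.

How it is judged:
On the way, in this order (a step that is already met when the one before it is completed fails the run):
1. the cover lies flat on the box, its tongue under the lip (x of cover in the frame of test_box between -0.016 and -0.004 m and y of cover in the frame of test_box between -0.006 and 0.006 m and z of cover in the frame of test_box between 0.086 and 0.0935 m and angle between cover's own z axis and vertical below 0.04 rad), for 0.2 s.
2. the pin, its thumb plate held in, has its nose in the holes (value of joint thumb above 0.004 m and x of pin_nose in the frame of boss between 0.015 and 0.06 m and y of pin_nose in the frame of boss between -0.008 and 0.008 m and z of pin_nose in the frame of boss between -0.008 and 0.008 m), for 0.05 s.
At the end, for the whole second after the job is handed in: The cover lies flat on the rim, tongue under the lip (within 6 mm in x and y, 4 mm in height, 0.04 rad); the pin is through the holes (collar within 7 mm of its seat, nose over 56 mm in, axis within 0.14 rad), its thumb plate out (under 1.5 mm pressed), at rest and let go (all of step 1 and distance between pin and boss below 0.007 m and x of pin_nose in the frame of boss above 0.056 m and angle between the x axis of pin and the x axis of boss, either way round below 0.14 rad and value of joint thumb below 0.0015 m and linear speed of pin below 0.02 m/s); the robot touches nothing.
It fails at once if a loose bystander is moved by more than 40 mm (distance of any of mouse, screwdriver, mug, tape_roll, multimeter, case_half from where it was at the start of the episode above 0.04 m).
It also fails if it takes over 58 s, if anything falls off the work surface, if the arm or the gripper's body presses on something with over 40 N, if the wrist force passes 120 N, or if a joint passes its speed limit or range.

## Working session

There is one attempt and no reset: what is moved stays moved. The work goes in short steps, Python scripts to look and compute and a tool call to move; the robot and the scene stay as the last step left them, time stands still between calls to the robot, and variables do not carry over. Pictures are saved under pics/ and viewed, at most 10 in all, crops included, and the job is handed in when it is done.

Besides the shell and the picture viewer there is one more tool, called as name(argument=value, ...) on one line, values as JSON. jog_arm: Moves the arm, as the interface text tells. Its arguments: {"type":"object","properties":{"rows":{"type":"string"},"force":{"type":"number"}},"required":["rows"]}

```bash
ls; mkdir -p pics
python3 - <<'E'
from bench import ctrl, imaging
import cv2, numpy as np, pickle
s=ctrl.get_state(); print(s)
for n in("scene","top"):
    d=imaging.get_image(n); cv2.imwrite(f"pics/{n}0.png",d["img"]); pickle.dump(d,open(f"{n}0.pkl","wb"))
    print(n,{k:v for k,v in d.items() if k!="img"})
E
```

```text
pics
{'time': 0.0, 'joint_positions': array([ 1.34810123,  0.32181543, -0.07008631,  1.4516727 ,  0.02261841,
        1.37081477, -0.05686839]), 'qd': array([ 0.00083828,  0.00191122, -0.00081069, -0.00021573, -0.00042437,
       -0.00034121,  0.00060081]), 'joint_torque': array([ 2.34663767e-04, -4.91280055e+01, -4.03398843e-01, -3.12523627e+01,
       -6.38661487e-02,  4.38180612e-02,  1.80907282e-04]), 'position': array([ 0.15229655, -0.63133066,  0.22146762]), 'tool_rot': array([-3.11770730e+00, -3.70969841e-01,  5.38374681e-04]), 'ft_force': array([ 0.21926399,  0.02262417, -0.22903692]), 'torque': array([-0.01516849,  0.00102904,  0.03952701]), 'grip_force': 0.0, 'grip_width': 0.9953491684157272}
scene {'vertical_fov': 51.05006250854634, 'cx': 245.85140499051676, 'cy': 194.76859387399347, 'origin': array([ 1.64436741, -0.17657519,  0.78663768]), 'orientation': array([-1.75159144, -1.39968463,  0.76598762])}
top {'vertical_fov': 54.76597320255486, 'cx': 251.6352474935412, 'cy': 190.96998039395444, 'origin': array([0.35538496, 0.06624998, 1.16973167]), 'orientation': array([-2.1255219 ,  2.12617316, -0.20698448])}
```

View pics/top0.png

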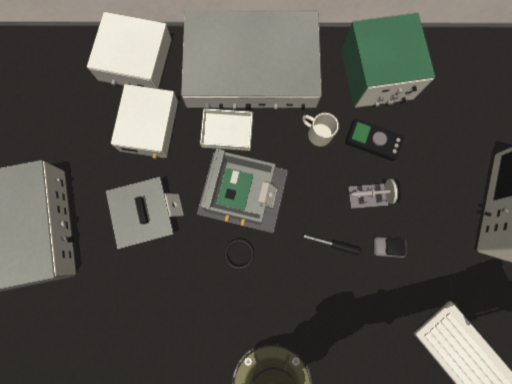

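View pics/scene0.png

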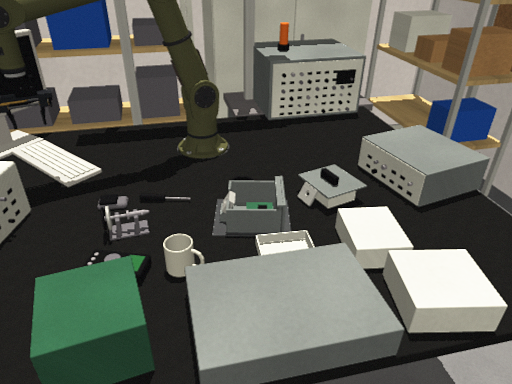

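```bash
cat > h.py <<'E'
import numpy as np, cv2, pickle
from scipy.spatial.transform import Rotation as R
def load(f): return pickle.load(open(f,"rb"))
def ray(d,u,v):
    f=192/np.tan(np.radians(d["vertical_fov"])/2)
    return R.from_rotvec(d["orientation"]).apply([(u-d["cx"])/f,(v-d["cy"])/f,1.])
def onz(d,u,v,z):
    r=ray(d,u,v); o=d["origin"]; return o+r*(z-o[2])/r[2]
def proj(d,p):
    f=192/np.tan(np.radians(d["vertical_fov"])/2)
    c=R.from_rotvec(d["orientation"]).inv().apply(np.asarray(p)-d["origin"])
    return c[...,:2]/c[...,2:]*f+[d["cx"],d["cy"]]
def crop(d,x0,y0,x1,y1,k,name):
    cv2.imwrite(name,cv2.resize(d["img"][y0:y1,x0:x1],None,fx=k,fy=k,interpolation=cv2.INTER_CUBIC))
E
python3 - <<'E'
from h import *
d=load("top0.pkl"); crop(d,100,140,300,260,4,"pics/t1.png")
a=cv2.resize(d["img"][170:215,340:410],None,fx=6,fy=6,interpolation=cv2.INTER_CUBIC)
s=load("scene0.pkl"); b=cv2.resize(s["img"][195:245,95:165],None,fx=6,fy=6,interpolation=cv2.INTER_CUBIC)
cv2.imwrite("pics/pin1.png",np.vstack([a,b]))
print(onz(d,272,370,0),onz(d,140,210,.06),onz(s,203,147,0))
E
```

```text
[ 0.0412505  -0.00086694  0.        ] [0.50772989 0.39529994 0.06      ] [ 9.31822055e-03 -8.12833048e-05  1.11022302e-16]
```

View pics/t1.png

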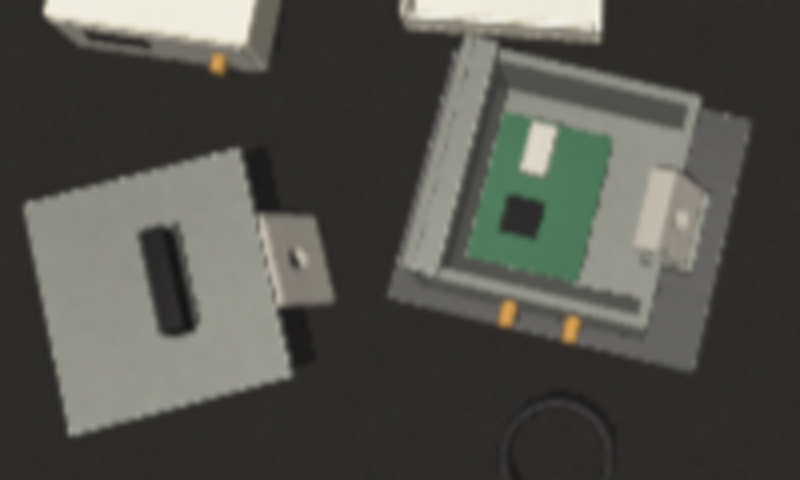

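View pics/pin1.png

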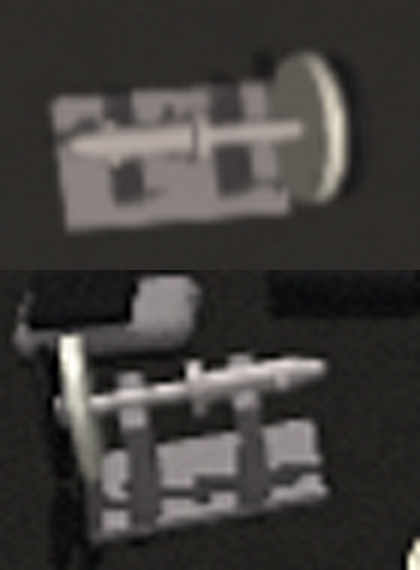

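```bash
cat >> h.py <<'E'
def fit(model,meas):
    """2D rigid fit -> yaw, origin xy, residual(mm)"""
    m=np.array(model)[:,:2];q=np.array(meas)[:,:2];mc,qc=m.mean(0),q.mean(0)
    a=m-mc;b=q-qc
    y=np.arctan2((a[:,0]*b[:,1]-a[:,1]*b[:,0]).sum(),(a*b).sum())
    c=np.array([[np.cos(y),-np.sin(y)],[np.sin(y),np.cos(y)]])
    o=qc-c@mc; return y,o,(q-(m@c.T+o))*1e3
E
python3 - <<'E'
from h import *
np.set_printoptions(precision=4,suppress=True)
d=load("top0.pkl"); s=load("scene0.pkl")
P=lambda U,V,z:onz(d,(U+.5)/4-.5+100,(V+.5)/4-.5+140,z)
print("cover",*fit([(.097,-.09),(-.071,-.09),(-.071,.09),(.097,.09)],[P(24,203,.064),P(240,149,.064),P(292,377,.064),P(69,436,.064)]))
print("box",*fit([(.089,-.09),(.071,-.09),(.089,.09),(.071,.09)],[P(466,36,.109),P(497,44,.109),P(398,264,.109),P(437,276,.109)]))
print("bar",P(152,230,.096),P(176,333,.096),"hole boss",P(683,218,.065),"front rim",P(700,95,.09),P(642,328,.09))
Q=lambda U,V,z:onz(d,(U+.5)/6-.5+340,(V+.5)/6-.5+170,z)
T=lambda U,V,z:onz(s,(U+.5)/6-.5+95,(V+.5)/6-.5+195,z)
for F,n,c,h in((Q,(68,148),(197,137),(301,128)),(T,(327,97),(196,116),(95,133))):
    n,c,h=F(*n,.062),F(*c,.062),F(*h,.062)
    print("pin nose,collar(-3),disc front(-56)",n,c,h,np.linalg.norm((n-c)),np.linalg.norm(c-h),"yaw",np.arctan2(*(n-h)[1::-1]))
E
```

```text
cover 1.8288495517566996 [0.5045 0.3851] [[ 0.3749 -0.4613]
 [-0.4746  0.5407]
 [ 0.1912  0.104 ]
 [-0.0915 -0.1833]]
box 1.3230606394258595 [0.5761 0.0975] [[-0.0558  3.1224]
 [-1.8034 -2.5577]
 [ 3.0935  5.1538]
 [-1.2343 -5.7185]]
bar [0.5409 0.3937 0.096 ] [0.4652 0.3721 0.096 ] hole boss [0.5555 0.0022 0.065 ] front rim [ 0.645  -0.0101  0.09  ] [0.4694 0.0345 0.09  ]
pin nose,collar(-3),disc front(-56) [ 0.5557 -0.243   0.062 ] [ 0.5614 -0.3089  0.062 ] [ 0.5661 -0.3622  0.062 ] 0.06614111790544107 0.05346084900883936 yaw 1.6575118975737217
pin nose,collar(-3),disc front(-56) [ 0.5594 -0.2417  0.062 ] [ 0.5622 -0.3085  0.062 ] [ 0.5664 -0.3589  0.062 ] 0.06686875822679036 0.050518133018250796 yaw 1.6304449634068736
```

Run:
```python
from h import *
np.set_printoptions(precision=4,suppress=True)
d=load("top0.pkl"); s=load("scene0.pkl")
P=lambda U,V,z:onz(d,(U+.5)/4-.5+100,(V+.5)/4-.5+140,z)
y,o,r=fit([(.097,-.09),(.071,-.09),(.097,.09),(.071,.09),(-.085,-.09),(-.085,.09)],[P(466,36,.109),P(497,44,.109),P(398,264,.109),P(437,276,.109),P(700,95,.09),P(642,328,.09)])
print(y,o,r)
c=np.array([[np.cos(y),-np.sin(y)],[np.sin(y),np.cos(y)]])
B=lambda x,yy,z:np.r_[c@[x,yy]+o,z]
for p in [(.097,-.09,.109),(.071,-.09,.109),(.097,.09,.109),(.071,.09,.109),(-.085,-.09,.09),(-.085,.09,.09),(-.0915,0,.0645)]:
    print(p,proj(d,B(*p)),proj(s,B(*p)))
b=s["img"][170:245,205:300]
a=d["img"][145:240,190:295]
g=lambda i:cv2.resize(i,(int(i.shape[1]*4.0),int(i.shape[0]*4.0)),interpolation=cv2.INTER_CUBIC)
a,b=g(a),g(b); b=cv2.copyMakeBorder(b,0,a.shape[0]-b.shape[0],0,0,cv2.BORDER_CONSTANT)
cv2.imwrite("pics/box1.png",np.hstack([a,b])[:, :800])
```

```text
1.329667213485335 [0.5763 0.0939] [[-1.72   -1.7662]
 [-1.6726  0.3511]
 [ 1.7171  1.419 ]
 [-0.8157 -1.6558]
 [ 1.6624  0.0455]
 [ 0.8288  1.6064]]
(0.097, -0.09, 0.109) [215.5411 148.069 ] [285.8904 204.5605]
(0.071, -0.09, 0.109) [224.0005 150.084 ] [277.2844 204.4619]
(0.097, 0.09, 0.109) [199.6017 206.2136] [282.3783 175.0639]
(0.071, 0.09, 0.109) [208.3065 208.3447] [274.7283 174.984 ]
(-0.085, -0.09, 0.09) [274.647  163.9103] [225.9094 209.0419]
(-0.085, 0.09, 0.09) [260.6767 221.9082] [229.0267 179.3241]
(-0.0915, 0, 0.0645) [269.4398 194.5159] [225.7524 199.8726]
```

View pics/box1.png

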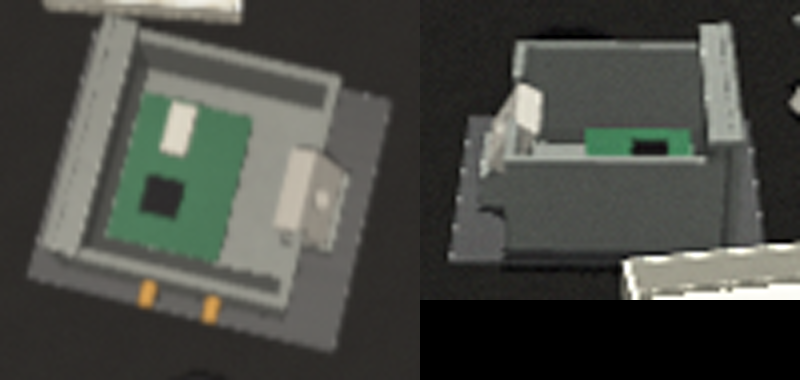

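```bash
cat >> h.py <<'E'
M=np.array([[0,1,0],[1,0,0],[0,0,-1.]])
BOX=dict(o=np.array([.5765,.0939,0]),yaw=1.330)
def rot(yaw,th): return R.from_matrix(R.from_euler("ZY",[yaw,th]).as_matrix()@M)
def params(Rt):
    e=R.from_matrix(Rt.as_matrix()@M.T).as_euler("ZYX"); return e
def plan(keys,start=None,polar=False):
    """keys: list of (N,x,y,z,yaw,th); prints tool-frame rows (cm, rad), in lines of 5"""
    if start is None:
        from bench import ctrl
        s=ctrl.get_state(); p=s["position"]; Rt=R.from_rotvec(s["tool_rot"]); e=params(Rt)
    else: p=np.array(start[:3]); e=np.r_[start[3:],0]; Rt=rot(*e[:2])
    print("from",p.round(4),e.round(3)); out=[]
    cur=np.r_[p,e[:2]]
    for k in keys:
        N=k[0]; g=np.array(k[1:],float); a=cur.copy(); p_,Rt_=p,Rt
        for i in range(1,N+1):
            c=a+(g-a)*i/N
            if polar:
                r=lambda q:np.array([np.hypot(q[0],q[1]),np.arctan2(q[1],q[0])])
                ra=r(a)+(r(g)-r(a))*i/N; c[:2]=ra[0]*np.cos(ra[1]),ra[0]*np.sin(ra[1])
            Rn=rot(c[3],c[4]); t=Rt.inv().apply(c[:3]-p)*100; w=(Rt.inv()*Rn).as_rotvec()
            t=t.round(2);w=w.round(3); out.append(np.r_[t,w])
            p=p+Rt.apply(t/100); Rt=Rt*R.from_rotvec(w)
        cur=g
    for i in range(0,len(out),5): print("; ".join(" ".join(f"{v:g}" for v in o+0.) for o in out[i:i+5]))
    m=max(np.linalg.norm(o[:3]) for o in out); n=max(np.linalg.norm(o[3:]) for o in out); print("max",m,n)
def status():
    from bench import ctrl
    s=ctrl.get_state(); print(round(s["time"],2),s["position"].round(4),params(R.from_rotvec(s["tool_rot"])).round(3),s["ft_force"].round(1),s["torque"].round(2),round(s["grip_width"]*87,1),s["grip_force"],s["joint_positions"].round(2))
E
python3 - <<'E'
from h import *
plan([(20,.5045,.3851,.20,1.829,0)],polar=True)
E
```

```text
from [ 0.1523 -0.6314  0.2216] [-1.334  0.002 -0.   ]
6.43 -0.39 0.11 0 0 -0.158; 6.44 -0.02 0.11 0 0 -0.158; 6.42 0.36 0.11 0 -0.001 -0.158; 6.38 0.74 0.1 0 0 -0.159; 6.31 1.12 0.11 0 0 -0.158
6.24 1.48 0.1 0 0 -0.158; 6.13 1.84 0.11 0 -0.001 -0.158; 6 2.2 0.1 -0.001 0 -0.158; 5.86 2.54 0.11 0 0 -0.158; 5.69 2.88 0.11 0 0 -0.158
5.51 3.2 0.1 0 0 -0.159; 5.3 3.52 0.11 0 0 -0.158; 5.07 3.82 0.11 0 0 -0.158; 4.84 4.11 0.11 0 0 -0.158; 4.59 4.38 0.1 0 -0.001 -0.158
4.31 4.64 0.11 0 0 -0.158; 4.03 4.87 0.1 0 0 -0.159; 3.73 5.1 0.11 0 0 -0.158; 3.42 5.31 0.1 -0.001 0 -0.158; 3.1 5.49 0.11 0 0 -0.158
max 6.442755621626509 0.159
```

jog_arm(rows="6.2 -0.4 0.1 0 0 -0.158 -1; 6.2 0 0.1 0 0 -0.158 -1; 6.2 0.4 0.1 0 0 -0.158 -1; 6.2 0.7 0.1 0 0 -0.158 -1; 6.1 1.1 0.1 0 0 -0.158 -1")

```text
time: 0.72
position: [0.4247, -0.4844, 0.2169]
tool_rot: [-2.732, -1.55, 0.0]
ft_force: [0.1, -1.5, -0.1]
grip_width: 1.001
grip_force: 0.0
```

jog_arm(rows="6.0 1.5 0.1 0 0 -0.158 -1; 5.9 1.8 0.1 0 0 -0.158 -1; 5.8 2.2 0.1 0 0 -0.158 -1; 5.7 2.5 0.1 0 0 -0.158 -1; 5.5 2.9 0.1 0 0 -0.158 -1")

```text
time: 1.35
position: [0.5941, -0.2286, 0.212]
tool_rot: [-1.926, -2.482, 0.0]
ft_force: [0.9, -0.7, -0.5]
grip_width: 1.001
grip_force: 0.0
```

jog_arm(rows="5.4 3.1 0.1 0 0 -0.158 -1; 5.2 3.4 0.1 0 0 -0.158 -1; 5.0 3.8 0.1 0 0 -0.158 -1; 4.8 4.0 0.1 0 0 -0.158 -1; 4.5 4.3 0.1 0 0 -0.158 -1")

```text
time: 1.98
position: [0.6176, 0.0791, 0.207]
tool_rot: [-0.822, -3.032, 0.0]
ft_force: [1.4, 0.6, -0.7]
grip_width: 1.001
grip_force: 0.0
```

jog_arm(rows="4.3 4.5 0.1 0 0 -0.158 -1; 4.0 4.8 0.1 0 0 -0.158 -1; 3.7 5.0 0.1 0 0 -0.158 -1; 3.4 5.2 0.1 0 0 -0.158 -1; 3.1 5.4 0.1 0 0 -0.158 -1")

```text
time: 2.6
position: [0.4912, 0.3601, 0.2021]
tool_rot: [0.407, -3.115, 0.0]
ft_force: [0.6, 0.7, 0.9]
grip_width: 1.002
grip_force: 0.0
```

Run:
```python
from h import *
status()
plan([(3,.5045,.3851,.12,1.829,0),(2,.5045,.3851,.069,1.829,0)])
```

```text
2.6 [0.4912 0.3601 0.2021] [ 1.831 -0.     0.   ] [0.6 0.7 0.9] [ 0.13 -0.17  0.02] 87.2 0.0 [ 0.13  0.43 -1.05  1.56  0.37  1.37  0.88]
from [0.4912 0.3601 0.2021] [ 1.831 -0.     0.   ]
-0.64 0.69 2.73 0 0 0.001; -0.65 0.69 2.74 0 0 0; -0.64 0.69 2.73 0 0 0.001; 0 0 2.55 0 0 0; 0 0 2.55 0 0 0
max 2.8993447535607078 0.001
```

jog_arm(rows="-0.6 0.7 2.7 0 0 0 -1; -0.7 0.7 2.7 0 0 0 -1; -0.6 0.7 2.7 0 0 0 -1; 0 0 2.5 0 0 0 -0.6; 0 0 2.6 0 0 0 -0.3")

```text
time: 3.22
position: [0.5051, 0.3837, 0.0691]
tool_rot: [0.4, -3.115, 0.001]
ft_force: [-0.3, -0.3, 0.1]
grip_width: 0.855
grip_force: 0.0
```

jog_arm(rows="0 0 0 0 0 0 0.2; 0 0 0 0 0 0 1; 0 0 0 0 0 0 1; 0 0 0 0 0 0 1", force=50)

```text
time: 3.72
position: [0.5058, 0.3842, 0.0715]
tool_rot: [-0.399, 3.115, 0.001]
ft_force: [0.4, 0.4, 0.3]
grip_width: 0.403
grip_force: 0.0
```

Run:
```python
from h import *
status()
```

```text
3.73 [0.5058 0.3842 0.0715] [ 1.826e+00 -0.000e+00 -1.000e-03] [0.4 0.4 0.3] [ 0.17 -0.16 -0.03] 35.0 0.0 [ 0.02  0.59 -0.95  1.63  0.51  1.18  0.78]
```

jog_arm(rows="0 0 0 0 0 0 1; 0 0 0 0 0 0 1; 0 0 0 0 0 0 1; 0 0 0 0 0 0 1", force=50)

```text
time: 4.22
position: [0.5054, 0.3844, 0.0709]
tool_rot: [-0.4, 3.116, 0.001]
ft_force: [-0.8, 1.3, 2.6]
grip_width: 0.225
grip_force: 50.0
```

Run:
```python
from h import *
status()
plan([(5,.5058,.3842,.18,1.826,0)])
c,sn=np.cos(BOX["yaw"]),np.sin(BOX["yaw"])
def tcp(tx,tz,th,dz=.0125):  # tongue bottom end at box (tx,tz), tilt th -> TCP world
    Rb=R.from_euler("ZY",[BOX["yaw"],th])
    t=BOX["o"]+[c*tx,sn*tx,tz]
    return t+Rb.apply([-.097,0,dz])
for a in [(.055,.13,.22),(.062,.093,.22),(.086,.093,.22),(.087,.090,0)]: print(a,tcp(*a).round(4))
```

```text
4.22 [0.5054 0.3844 0.0709] [ 1.826e+00 -1.000e-03 -1.000e-03] [-0.8  1.3  2.6] [ 0.3  -0.    0.04] 19.6 49.97824950143695 [ 0.02  0.59 -0.95  1.64  0.51  1.18  0.78]
from [0.5054 0.3844 0.0709] [ 1.826e+00 -1.000e-03 -1.000e-03]
-0.01 0 -2.18 0 0.001 0; 0 -0.01 -2.18 0 0 0; -0.01 0 -2.19 0 0 0; -0.01 -0.01 -2.18 0 0 0; 0 0 -2.18 0.001 0 0
max 2.190022830931221 0.001
(0.055, 0.13, 0.22) [0.5677 0.058  0.1634]
(0.062, 0.093, 0.22) [0.5694 0.0648 0.1264]
(0.086, 0.093, 0.22) [0.5751 0.0881 0.1264]
(0.087, 0.09, 0) [0.5741 0.0842 0.1025]
```

jog_arm(rows="0 0 -1.5 0 0 0 1; 0 0 -3 0 0 0 1; 0 0 -3.5 0 0 0 1; 0 0 -3.5 0 0 0 1; 0 0 -2 0 0 0 1")

```text
time: 4.85
position: [0.5055, 0.3839, 0.2073]
tool_rot: [-0.399, 3.115, 0.0]
ft_force: [-0.3, -0.0, -4.3]
grip_width: 0.226
grip_force: 50.0
```

Run:
```python
from h import *
status()
plan([(10,.5655,.049,.205,1.330,.22)])
```

```text
4.85 [0.5055 0.3839 0.2073] [ 1.826e+00  0.000e+00 -1.000e-03] [-0.3 -0.  -4.3] [ 0.07 -0.14 -0.  ] 19.7 49.97821390628815 [ 0.06  0.48 -1.02  1.49  0.41  1.4   0.85]
from [0.5055 0.3839 0.2073] [ 1.826e+00  0.000e+00 -1.000e-03]
0.26 -3.39 0.02 0.022 0.002 0.05; 0.1 -3.4 0.1 0.022 0.001 0.049; -0.07 -3.4 0.17 0.022 0.003 0.05; -0.25 -3.38 0.25 0.022 0.004 0.049; -0.41 -3.37 0.32 0.022 0.005 0.049
-0.57 -3.33 0.39 0.022 0.006 0.05; -0.74 -3.29 0.46 0.022 0.007 0.049; -0.91 -3.23 0.53 0.022 0.008 0.049; -1.07 -3.18 0.59 0.022 0.009 0.048; -1.22 -3.11 0.65 0.022 0.01 0.049
max 3.40989735915907 0.05495452665613634
```

jog_arm(rows="0.26 -3.4 0 0.022 0.002 0.05 1; 0.1 -3.4 0.1 0.022 0.001 0.049 1; -0.07 -3.4 0.17 0.022 0.003 0.05 1; -0.25 -3.4 0.25 0.022 0.004 0.049 1; -0.4 -3.4 0.3 0.022 0.005 0.049 1")

```text
time: 5.48
position: [0.5349, 0.2143, 0.2042]
tool_rot: [0.01, -3.134, 0.175]
ft_force: [0.5, -0.7, -3.9]
grip_width: 0.226
grip_force: 50.0
```

jog_arm(rows="-0.6 -3.3 0.4 0.022 0.006 0.05 1; -0.7 -3.3 0.45 0.022 0.007 0.049 1; -0.9 -3.2 0.5 0.022 0.008 0.049 1; -1.1 -3.2 0.6 0.022 0.009 0.048 1; -1.2 -3.1 0.65 0.022 0.01 0.049 1")

```text
time: 6.1
position: [0.5657, 0.0466, 0.2037]
tool_rot: [-0.377, -3.072, 0.342]
ft_force: [0.4, 0.4, -4.0]
grip_width: 0.226
grip_force: 50.0
```

jog_arm(rows="0 0 0 0 0 0 1; 0 0 0 0 0 0 1")

```text
time: 6.35
position: [0.5653, 0.0488, 0.2036]
tool_rot: [-0.372, -3.073, 0.339]
ft_force: [-0.1, 0.4, -3.9]
grip_width: 0.226
grip_force: 50.0
```

Run:
```python
from h import *
from bench import imaging
status()
d=imaging.get_image("top"); pickle.dump(d,open("top1.pkl","wb"))
s=imaging.get_image("scene"); pickle.dump(s,open("scene1.pkl","wb"))
a=cv2.resize(d["img"][130:250,190:310],(400,400),interpolation=cv2.INTER_CUBIC)
b=cv2.resize(s["img"][135:235,195:295],(400,400),interpolation=cv2.INTER_CUBIC)
cv2.imwrite("pics/held.png",np.hstack([a,b]))
plan([(4,.5677,.0580,.1634,1.330,.22)])
```

```text
6.35 [0.5653 0.0488 0.2036] [1.33e+00 2.20e-01 1.00e-03] [-0.1  0.4 -3.9] [ 0.6  -0.23 -0.01] 19.7 49.9785537365824 [ 0.43  0.33 -0.84  1.6   0.42  1.47  0.85]
from [0.5651 0.0498 0.2038] [1.332e+00 2.200e-01 1.000e-03]
-0.01 0.43 0.94 0 -0.001 0; -0.02 0.43 0.94 0 0 0.001; -0.01 0.43 0.94 0 0.001 0; -0.02 0.42 0.94 0 0 0.001
max 1.0338762014864256 0.001
```

View pics/held.png

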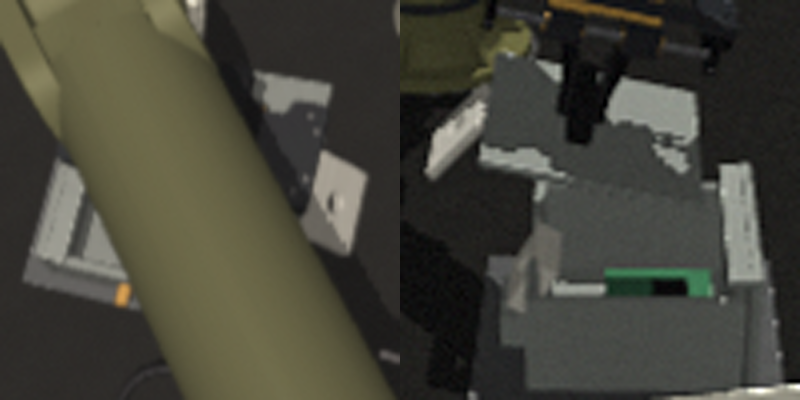

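Run:
```python
from h import *
np.set_printoptions(precision=1,suppress=True)
d=load("top1.pkl");s=load("scene1.pkl")
p=np.array([.5652,.0493,.2037]);Rb=R.from_euler("ZY",[1.331,.22])
C=lambda x,y,z:p+Rb.apply([x,y,z-.0129])
print("top hole",proj(d,C(-.091,0,-.02)),"meas 289.3 190.9; front right corner",proj(d,C(-.071,-.09,.006)),"meas",331*.3+190,84*.3+130)
for n,q,(U,V) in (("fn",(-.071,-.09,.006),(480,147)),("rn",(.097,-.09,.006),(703,190)),("rf",(.097,.09,.006),(697,93)),("ff",(-.071,.09,.006),(497,55))):
    print(n,proj(s,C(*q)),"meas",(U-400)/4+195,V/4+135)
```

```text
top hole [290.2 190.5] meas 289.3 190.9; front right corner [289.2 154.8] meas 289.3 155.2
fn [213.9 174. ] meas 215.0 171.75
rn [270.2 185.4] meas 270.75 182.5
rf [268.3 157.3] meas 269.25 158.25
ff [218.5 146.9] meas 219.25 148.75
```

Run:
```python
from h import *
status()
plan([(3,.5687,.0570,.1634,1.330,.22),(4,.5704,.0638,.1270,1.330,.22)])
```

```text
6.45 [0.5651 0.0498 0.2038] [1.332e+00 2.200e-01 1.000e-03] [ 0.1 -0.7 -4.2] [ 0.51 -0.27  0.02] 19.7 49.97830004431307 [ 0.43  0.33 -0.84  1.6   0.42  1.47  0.85]
from [0.5651 0.0498 0.2038] [1.332e+00 2.200e-01 1.000e-03]
-0.06 0.55 1.26 0 -0.001 0.001; -0.06 0.55 1.26 0 0 0; -0.06 0.54 1.25 0 0.001 0.001; 0 0.37 0.85 0 0 0; 0 0.37 0.85 0 0 0
0 0.37 0.85 0 0 0; 0 0.37 0.85 0 0 0
max 1.376117727521886 0.001414213562373095
```

jog_arm(rows="-0.06 0.55 1.26 0 0 0 1; -0.06 0.55 1.26 0 0 0 1; -0.06 0.55 1.26 0 0 0 1; 0 0.37 0.85 0 0 0 1; 0 0 0 0 0 0 1")

```text
time: 7.08
position: [0.5687, 0.0578, 0.153]
tool_rot: [-0.37, -3.072, 0.341]
ft_force: [-0.4, 0.3, -3.6]
grip_width: 0.223
grip_force: 50.0
```

jog_arm(rows="0 0.37 0.85 0 0 0 1; 0 0.37 0.85 0 0 0 1; 0 0.37 0.85 0 0 0 1; 0 0 0 0 0 0 1; 0 0 0 0 0 0 1")

```text
time: 7.7
position: [0.5706, 0.0628, 0.1269]
tool_rot: [-0.372, -3.074, 0.34]
ft_force: [-0.2, 0.5, -3.9]
grip_width: 0.222
grip_force: 50.0
```

Run:
```python
from h import *
status()
plan([(5,.5758,.0862,.1268,1.330,.22)])
```

```text
7.7 [0.5706 0.0628 0.1269] [1.33  0.221 0.   ] [-0.2  0.5 -3.9] [ 0.54 -0.24 -0.  ] 19.3 49.9781543109566 [ 0.38  0.42 -0.82  1.67  0.49  1.35  0.77]
from [0.5706 0.0628 0.1269] [1.33  0.221 0.   ]
0.01 0.47 -0.1 0 0 0; 0.01 0.47 -0.1 0 0 0; 0.01 0.46 -0.11 0 0 0; 0.01 0.47 -0.1 -0.001 0 0; 0.01 0.47 -0.1 0 0 0
max 0.4806245936279166 0.001
```

No contact yet; slide the tongue in.

jog_arm(rows="0 0.5 -0.1 0 0 0 1; 0 0.5 -0.1 0 0 0 1; 0 0.45 -0.1 0 0 0 1; 0 0 0 0 0 0 1")

```text
time: 8.2
position: [0.574, 0.078, 0.1266]
tool_rot: [-0.37, -3.074, 0.34]
ft_force: [-0.2, -1.0, -3.5]
grip_width: 0.229
grip_force: 50.0
```

jog_arm(rows="0 0.45 -0.1 0 0 0 1; 0 0.45 -0.1 0 0 0 1; 0 0 0 0 0 0 1; 0 0 0 0 0 0 1")

```text
time: 8.7
position: [0.5762, 0.086, 0.1266]
tool_rot: [-0.372, -3.073, 0.341]
ft_force: [-0.3, 0.6, -4.2]
grip_width: 0.226
grip_force: 50.0
```

Run:
```python
from h import *
from bench import imaging
status()
s=imaging.get_image("scene"); pickle.dump(s,open("scene2.pkl","wb"))
crop(s,200,145,310,225,7,"pics/s2.png")
```

```text
8.7 [0.5762 0.086  0.1266] [1.33e+00 2.21e-01 1.00e-03] [-0.3  0.6 -4.2] [ 0.53 -0.27  0.03] 19.7 49.97816828079522 [ 0.33  0.44 -0.82  1.64  0.5   1.37  0.73]
```

View pics/s2.png

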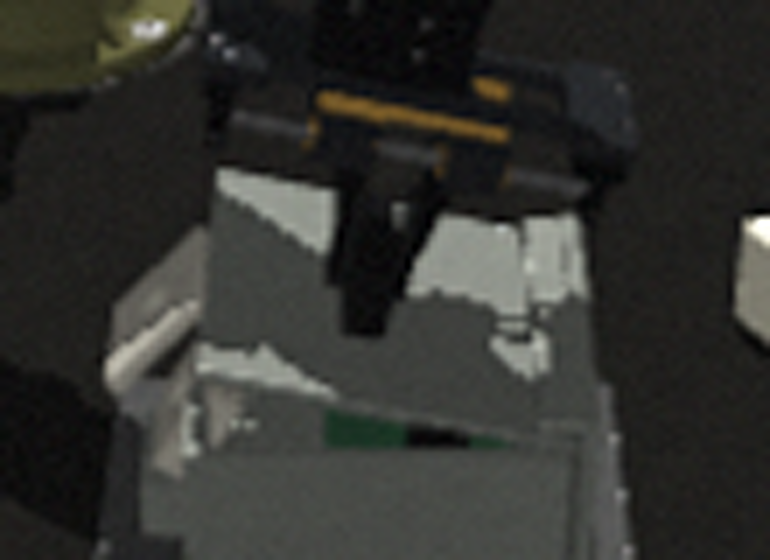

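```bash
sed -i 's/\[.5765,.0939,0\]/[.5775,.0929,0]/' h.py
cat >> h.py <<'E'
def tcp(tx,tz,th,dz=.0129):
    t=BOX["o"]+[np.cos(BOX["yaw"])*tx,np.sin(BOX["yaw"])*tx,tz]
    return t+R.from_euler("ZY",[BOX["yaw"],th]).apply([-.097,0,dz])
E
python3 - <<'E'
from h import *
k=lambda n,tx,tz,th:(n,*tcp(tx,tz,th),1.33,th)
plan([k(4,.086,.0925,.14),k(4,.086,.092,.07),k(4,.0865,.0905,.005)])
E
```

```text
from [0.5762 0.0859 0.1265] [1.33e+00 2.21e-01 1.00e-03]
0.01 0.01 0.2 -0.02 -0.001 0; 0.01 0.01 0.19 -0.02 0 0; 0.01 0.01 0.2 -0.021 0 0; 0.01 0 0.19 -0.02 0 0; 0 -0.01 0.18 -0.017 0 0
0 -0.02 0.19 -0.018 0 0; 0 -0.02 0.18 -0.017 0 0; 0 -0.03 0.18 -0.018 0 0; 0 0 0.2 -0.016 0 0; 0 0 0.19 -0.016 0 0
0 -0.01 0.2 -0.017 0 0; 0 -0.01 0.19 -0.016 0 0
max 0.20049937655763422 0.021
```

jog_arm(rows="0 0 0.2 -0.02 0 0 1; 0 0 0.2 -0.02 0 0 1; 0 0 0.2 -0.02 0 0 1; 0 0 0.2 -0.02 0 0 1; 0 0 0.2 -0.018 0 0 1")

```text
time: 9.38
position: [0.5758, 0.0841, 0.1167]
tool_rot: [-0.375, -3.098, 0.189]
ft_force: [0.1, 0.1, -4.1]
grip_width: 0.228
grip_force: 50.0
```

jog_arm(rows="0 -0.02 0.19 -0.018 0 0 1; 0 -0.02 0.18 -0.017 0 0 1; 0 -0.03 0.18 -0.018 0 0 1; 0 0 0 0 0 0 1")

```text
time: 9.88
position: [0.5754, 0.0824, 0.1112]
tool_rot: [-0.377, -3.108, 0.109]
ft_force: [-0.1, 0.0, -3.6]
grip_width: 0.227
grip_force: 50.0
```

Run:
```python
from h import *
status()
k=lambda n,tx,tz,th:(n,*tcp(tx,tz,th),1.33,th)
plan([k(4,.0865,.090,.0)])
```

```text
9.88 [0.5754 0.0824 0.1112] [1.329e+00 7.000e-02 1.000e-03] [-0.1  0.  -3.6] [ 0.19 -0.2   0.  ] 19.7 49.97818345203996 [ 0.47  0.4  -0.85  1.71  0.38  1.22  0.84]
from [0.5754 0.0824 0.1112] [1.329e+00 7.000e-02 1.000e-03]
0.01 0.02 0.21 -0.017 -0.001 0; 0.01 0.02 0.2 -0.018 0 0; 0.01 0.01 0.21 -0.017 0 -0.001; 0.02 0.01 0.21 -0.018 0 0
max 0.21118712081942875 0.018
```

jog_arm(rows="0.01 0.02 0.2 -0.017 0 0 1; 0.01 0.02 0.2 -0.018 0 0 1; 0 0 0 0 0 0 1")

```text
time: 10.25
position: [0.5752, 0.0825, 0.1071]
tool_rot: [-0.378, -3.113, 0.054]
ft_force: [0.6, -0.4, -4.0]
grip_width: 0.227
grip_force: 50.0
```

jog_arm(rows="0.01 0.01 0.2 -0.017 0 0 1; 0.01 0 0.2 -0.018 0 0 1; 0 0 0 0 0 0 1; 0 0 0 0 0 0 1")

```text
time: 10.75
position: [0.5758, 0.0797, 0.1037]
tool_rot: [0.381, 3.118, -0.006]
ft_force: [-0.3, -7.2, 2.2]
grip_width: 0.225
grip_force: 50.0
```

Run:
```python
from h import *
status()
```

```text
10.75 [0.5758 0.0797 0.1037] [ 1.328e+00  4.000e-03 -1.000e-03] [-0.3 -7.2  2.2] [-1.78  0.13 -0.05] 19.6 50.01087569631636 [ 0.54  0.39 -0.87  1.74  0.33  1.16  0.9 ]
```

jog_arm(rows="0 -0.25 0.1 0 0 0 1; 0 0 0.1 -0.004 0 0 1; 0 0 0 0 0 0 1; 0 0 0 0 0 0 1")

```text
time: 11.25
position: [0.5759, 0.0796, 0.1035]
tool_rot: [0.378, 3.116, 0.004]
ft_force: [-2.2, -3.9, 10.1]
grip_width: 0.224
grip_force: 50.2
```

Run:
```python
from h import *
from bench import imaging
status()
s=imaging.get_image("scene"); pickle.dump(s,open("scene3.pkl","wb"))
crop(s,200,145,310,225,7,"pics/s3.png")
status()
```

```text
11.25 [0.5759 0.0796 0.1035] [ 1.329 -0.003 -0.003] [-2.2 -3.9 10.1] [-1.51  0.54 -0.13] 19.5 50.150209742132574 [ 0.54  0.39 -0.87  1.75  0.32  1.15  0.9 ]
11.3 [0.5759 0.0796 0.1035] [ 1.329 -0.003 -0.003] [-2.3 -4.2  9.7] [-1.56  0.55 -0.17] 19.5 50.14994913479313 [ 0.54  0.39 -0.87  1.75  0.32  1.15  0.9 ]
```

View pics/s3.png

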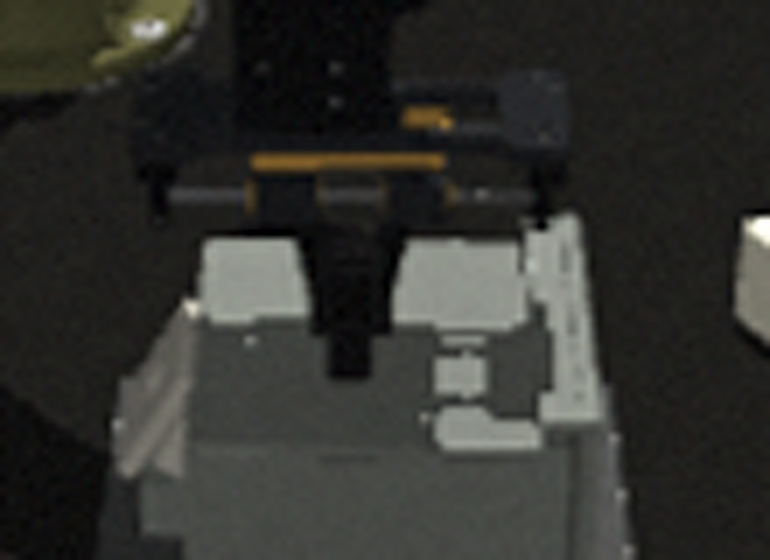

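jog_arm(rows="0 0 -0.15 0 0 0 1; 0 0 0 0 0 0 -0.2; 0 0 0 0 0 0 -0.2; 0 0 0 0 0 0 -0.2")

```text
time: 11.8
position: [0.5743, 0.0821, 0.1027]
tool_rot: [-0.375, -3.119, -0.009]
ft_force: [-0.9, 0.0, -1.1]
grip_width: 0.481
grip_force: 0.0
```

jog_arm(rows="0 0 -1 0 0 0 -0.2; 0 0 -3 0 0 0 -0.2; 0 0 -5 0 0 0 -0.2; 0 0 -5 0 0 0 -0.2; 0 0 0 0 0 0 -0.2")

```text
time: 12.42
position: [0.5769, 0.0818, 0.248]
tool_rot: [0.375, 3.111, 0.01]
ft_force: [0.2, -0.0, -0.6]
grip_width: 0.6
grip_force: 0.0
```

Run:
```python
from h import *
status()
pin=np.array([.5615,-.306]);yaw=1.65
ax=np.array([np.cos(yaw),np.sin(yaw)])
n,h=np.array([.5575,-.2424]),np.array([.5662,-.3605])
print("disc front est from nose & disc", n-ax*.118, h)
g=(n-ax*.062+h+ax*.056+np.array([.5618,-.3087])+ax*.003)/3; print("pin origin",g,"grasp",g-ax*.067)
q=g-ax*.067
plan([(8,.58,-.1,.22,1.5,0),(8,q[0],q[1],.19,yaw,0)])
```

```text
12.43 [0.5769 0.0818 0.248 ] [ 1.331 -0.007 -0.008] [ 0.2 -0.  -0.6] [ 0.04 -0.17  0.  ] 52.2 0.0 [ 0.6   0.27 -0.93  1.57  0.22  1.4   0.98]
disc front est from nose & disc [ 0.56683626 -0.36003007] [ 0.5662 -0.3605]
pin origin [ 0.56191245 -0.30486353] grasp [ 0.56721355 -0.37165349]
from [0.5769 0.0818 0.248 ] [ 1.331 -0.007 -0.008]
-0.58 -2.2 0.34 0.001 0.008 -0.021; -0.53 -2.21 0.33 0.001 0 -0.021; -0.48 -2.22 0.34 0.001 0 -0.021; -0.44 -2.24 0.34 0.001 0 -0.022; -0.39 -2.24 0.35 0 0 -0.021
-0.34 -2.25 0.34 0.001 0 -0.021; -0.3 -2.25 0.34 0.001 0 -0.021; -0.25 -2.26 0.35 0.001 0 -0.021; -0.08 -3.4 0.38 0 0 -0.019; -0.01 -3.4 0.37 0 0 -0.019
0.04 -3.4 0.38 0 0 -0.019; 0.12 -3.39 0.37 0 0 -0.018; 0.17 -3.4 0.37 0 0 -0.019; 0.24 -3.39 0.38 0 0 -0.019; 0.3 -3.39 0.37 0 0 -0.019
0.37 -3.38 0.38 0 0 -0.018
max 3.4242955479923167 0.022494443758403985
```

jog_arm(rows="-0.6 -3 0.4 0 0.008 -0.03 -0.1; -0.6 -3 0.4 0 0 -0.03 -0.1; -0.5 -3 0.4 0 0 -0.03 -0.1; -0.5 -3 0.4 0 0 -0.03 -0.1; -0.4 -3 0.4 0 0 -0.03 -0.1")

```text
time: 13.05
position: [0.5725, -0.0725, 0.2212]
tool_rot: [-0.14, -3.13, -0.01]
ft_force: [0.2, 0.2, -0.7]
grip_width: 0.55
grip_force: 0.0
```

jog_arm(rows="-0.3 -3.4 0.4 0 0 -0.03 -0.1; -0.2 -3.4 0.4 0 0 -0.03 -0.1; 0 -3.4 0.4 0 0 -0.03 -0.1; 0 -3.4 0.4 0 0 -0.02 -0.1; 0 -3.4 0.4 0 0 -0.02 -0.1")

```text
time: 13.68
position: [0.5718, -0.2426, 0.2002]
tool_rot: [0.063, -3.133, -0.011]
ft_force: [0.3, 0.4, 0.1]
grip_width: 0.553
grip_force: 0.0
```

Run:
```python
from h import *
from bench import imaging
status()
d=imaging.get_image("top"); pickle.dump(d,open("top4.pkl","wb"))
plan([(5,.5672,-.3717,.16,1.65,0),(3,.5672,-.3717,.10,1.65,0)])
```

```text
13.68 [ 0.5718 -0.2426  0.2002] [ 1.611 -0.007  0.008] [0.3 0.4 0.1] [ 0.1  -0.19 -0.03] 48.1 0.0 [ 0.99  0.38 -0.81  1.53  0.27  1.36  1.77]
from [ 0.5706 -0.2493  0.1989] [ 1.605 -0.004  0.009]
0.14 -2.45 0.77 0.001 -0.009 -0.009; 0.18 -2.44 0.77 0.001 0 -0.009; 0.19 -2.44 0.77 0.001 0 -0.009; 0.22 -2.44 0.78 0 0 -0.009; 0.24 -2.44 0.78 0.001 0 -0.009
0 0 2 0 0 0; 0 0 2 0 0 0; 0 0 2 0 0 0
max 2.5728583326720496 0.012767145334803704
```

jog_arm(rows="0.15 -2.4 0.8 0 -0.009 -0.009 -0.1; 0.2 -2.4 0.8 0 0 -0.009 -0.1; 0.2 -2.4 0.8 0 0 -0.009 -0.1; 0.2 -2.4 0.8 0 0 -0.009 -0.1; 0.2 -2.4 0.8 0 0 -0.009 -0.1")

```text
time: 14.35
position: [0.5696, -0.3635, 0.1594]
tool_rot: [-0.133, 3.137, 0.01]
ft_force: [0.6, -1.2, 0.5]
grip_width: 0.55
grip_force: 0.0
```

jog_arm(rows="0 0 2 0 0 0 -0.1; 0 0 2 0 0 0 -0.1; 0 0 0 0 0 0 -0.1; 0 0 0 0 0 0 -0.1")

```text
time: 14.85
position: [0.5702, -0.3606, 0.1205]
tool_rot: [-0.135, 3.136, 0.01]
ft_force: [0.1, 0.7, 0.9]
grip_width: 0.55
grip_force: 0.0
```

Run:
```python
from h import *
from bench import imaging
status()
s=imaging.get_image("scene"); pickle.dump(s,open("scene5.pkl","wb"))
d=imaging.get_image("top")
b=cv2.resize(s["img"][165:255,75:175],None,fx=5,fy=5,interpolation=cv2.INTER_CUBIC)
a=cv2.resize(load("top4.pkl")["img"][165:255,350:410],None,fx=5,fy=5,interpolation=cv2.INTER_CUBIC)
cv2.imwrite("pics/s5.png",np.hstack([b,a]))
plan([(3,.5672,-.3717,.12,1.65,0),(4,.5672,-.3717,.074,1.65,0)])
```

```text
14.85 [ 0.5702 -0.3606  0.1205] [ 1.657 -0.006 -0.003] [0.1 0.7 0.9] [ 0.05 -0.12  0.04] 47.9 0.0 [ 1.06  0.54 -0.73  1.48  0.36  1.26  1.94]
from [ 0.5705 -0.3613  0.1212] [ 1.656 -0.005 -0.004]
0.14 -0.34 0.04 0.002 0.004 0.002; 0.13 -0.33 0.04 0.002 0 0.002; 0.14 -0.34 0.04 0.001 0 0.002; 0 0 1.15 0 0 0; 0 0 1.15 0 0 0
0 0 1.15 0 0 0; 0 0 1.15 0 0 0
max 1.15 0.004898979485566357
```

View pics/s5.png

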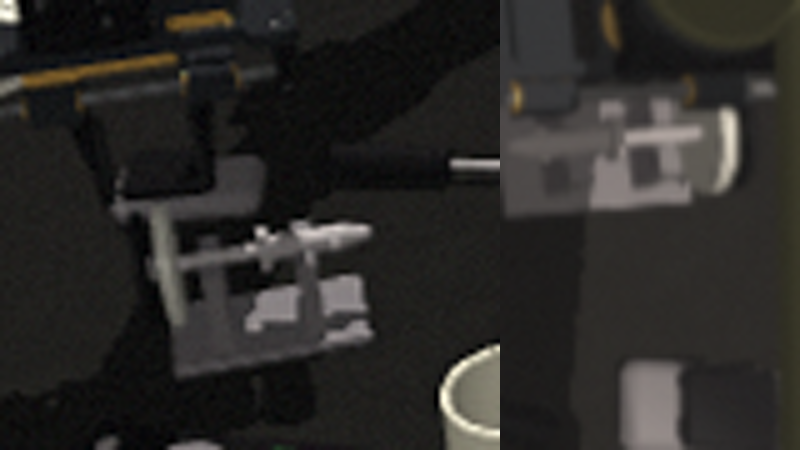

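jog_arm(rows="0.14 -0.34 0 0 0.004 0.002 -0.1; 0.14 -0.34 0 0 0 0.002 -0.1; 0.14 -0.34 0 0 0 0.002 -0.1; 0 0 1.1 0 0 0 -0.1; 0 0 1.1 0 0 0 -0.1")

```text
time: 15.58
position: [0.566, -0.3719, 0.097]
tool_rot: [0.123, -3.137, -0.011]
ft_force: [0.0, 0.1, 0.6]
grip_width: 0.552
grip_force: 0.0
```

jog_arm(rows="0 0 1.2 0 0 0 -0.1; 0 0 1.2 0 0 0 -0.1; 0 0 0 0 0 0 -0.1; 0 0 0 0 0 0 -0.1")

```text
time: 16.08
position: [0.5665, -0.3719, 0.0743]
tool_rot: [0.123, -3.138, -0.01]
ft_force: [-0.4, 0.6, -0.4]
grip_width: 0.549
grip_force: 0.0
```

Run:
```python
from h import *
status()
plan([(1,.5672,-.3717,.074,1.65,0)])
```

```text
16.07 [ 0.5665 -0.3719  0.0743] [ 1.649e+00 -6.000e-03  1.000e-03] [-0.4  0.6 -0.4] [ 0.13 -0.17  0.02] 47.7 0.0 [ 1.06  0.59 -0.71  1.52  0.4   1.19  1.93]
from [ 0.5665 -0.3719  0.0743] [ 1.649e+00 -6.000e-03  1.000e-03]
-0.07 0.01 0.03 0.006 -0.001 -0.001
max 0.07681145747868609 0.006164414002968976
```

Close gently and watch the width.

jog_arm(rows="0 0 0 0.006 0 0 0.3; 0 0 0 0 0 0 1; 0 0 0 0 0 0 1; 0 0 0 0 0 0 1; 0 0 0 0 0 0 1", force=40)

```text
time: 16.7
position: [0.5663, -0.3716, 0.0742]
tool_rot: [0.123, -3.137, -0.001]
ft_force: [0.5, 1.0, 0.9]
grip_width: 0.182
grip_force: 40.0
```

jog_arm(rows="0 0 0 0 0 0 1; 0 0 0 0 0 0 1; 0 0 0 0 0 0 1")

```text
time: 17.08
position: [0.5663, -0.3716, 0.0742]
tool_rot: [0.123, -3.137, -0.001]
ft_force: [-0.8, 1.3, 1.9]
grip_width: 0.174
grip_force: 40.0
```

Run:
```python
from h import *
status()
```

```text
17.07 [ 0.5663 -0.3716  0.0742] [ 1.649e+00 -1.000e-03  2.000e-03] [-0.8  1.3  1.9] [ 0.54 -0.04  0.01] 15.2 39.99277000548318 [ 1.05  0.59 -0.71  1.52  0.4   1.19  1.93]
```

jog_arm(rows="0 0 -1 0 0 0 1; 0 0 -2.5 0 0 0 1; 0 0 -3 0 0 0 1; 0 0 -3 0 0 0 1; 0 0 -2.5 0 0 0 1")

```text
time: 17.7
position: [0.5663, -0.3725, 0.1954]
tool_rot: [0.122, -3.138, 0.001]
ft_force: [1.0, 0.3, -3.2]
grip_width: 0.178
grip_force: 40.0
```

```bash
cat >> h.py <<'E'
def bossT():
    Rb=R.from_euler("ZY",[BOX["yaw"],np.pi/6]); o=BOX["o"]+R.from_euler("Z",BOX["yaw"]).apply([-.101,0,.07]); return o,Rb
def pintcp(px,th=np.pi/6,dx=-.064,dz=.0122,dy=0,off=(0,0,0)):
    """TCP for pin origin at boss x=px (y,z offsets in off)"""
    o,Rb=bossT(); Rp=R.from_euler("ZY",[BOX["yaw"],th])
    return o+Rb.apply([px+off[0],off[1],off[2]])+Rp.apply([dx,dy,dz])
E
python3 - <<'E'
from h import *
status()
q=pintcp(-.11); print("pre",q,"seated",pintcp(0),bossT()[0])
plan([(4,.57,-.3,.25,1.6,.1),(10,q[0],q[1],q[2]+.02,1.33,np.pi/6)])
E
```

```text
17.7 [ 0.5663 -0.3725  0.1954] [1.649e+00 1.000e-03 2.000e-03] [ 1.   0.3 -3.2] [-0.03 -0.19 -0.01] 15.5 39.99783824197948 [ 1.07  0.49 -0.75  1.39  0.34  1.39  1.97]
pre [ 0.51893304 -0.1456028   0.16756551] seated [ 0.54165094 -0.05308849  0.11256551] [ 0.55341392 -0.00518599  0.07      ]
from [ 0.5663 -0.3725  0.1954] [1.649e+00 1.000e-03 2.000e-03]
-0.23 1.8 -1.37 0.025 -0.001 0.012; -0.21 1.77 -1.41 0.025 0 0.012; -0.19 1.73 -1.45 0.024 0.001 0.013; -0.17 1.7 -1.5 0.025 0.001 0.012; 0.47 1.62 0.47 0.043 0.003 0.026
0.5 1.61 0.39 0.042 0.005 0.027; 0.55 1.62 0.34 0.042 0.005 0.027; 0.59 1.62 0.26 0.043 0.007 0.026; 0.63 1.61 0.21 0.042 0.007 0.026; 0.67 1.6 0.14 0.042 0.009 0.025
0.71 1.59 0.07 0.043 0.01 0.025; 0.75 1.57 0.02 0.042 0.011 0.025; 0.79 1.56 -0.04 0.042 0.012 0.024; 0.83 1.53 -0.09 0.043 0.013 0.024
max 2.273719419805355 0.05093132631298737
```

Run:
```python
from h import *
from bench import imaging
status()
for n in("top","scene"): pickle.dump(imaging.get_image(n),open(n+"6.pkl","wb"))
```

```text
17.7 [ 0.5663 -0.3725  0.1954] [1.649e+00 1.000e-03 2.000e-03] [ 1.   0.3 -3.2] [-0.03 -0.19 -0.01] 15.5 39.99783824197948 [ 1.07  0.49 -0.75  1.39  0.34  1.39  1.97]
```

jog_arm(rows="-0.2 1.8 -1.4 0.025 0 0.012 1; -0.2 1.8 -1.4 0.025 0 0.012 1; -0.2 1.7 -1.4 0.025 0 0.012 1; -0.2 1.7 -1.5 0.025 0 0.012 1; 0.5 1.6 0.5 0.043 0.003 0.026 1")

```text
time: 18.42
position: [0.5654, -0.2839, 0.2422]
tool_rot: [-0.005, 3.13, -0.226]
ft_force: [1.2, 0.5, -3.0]
grip_width: 0.179
grip_force: 40.0
```

jog_arm(rows="0.5 1.6 0.4 0.042 0.005 0.027 1; 0.55 1.6 0.3 0.042 0.005 0.027 1; 0.6 1.6 0.3 0.043 0.007 0.026 1; 0.6 1.6 0.2 0.042 0.007 0.026 1; 0.7 1.6 0.1 0.042 0.009 0.025 1")

```text
time: 19.05
position: [0.5381, -0.2071, 0.2096]
tool_rot: [-0.202, -3.062, 0.549]
ft_force: [-0.2, -0.1, -2.8]
grip_width: 0.175
grip_force: 40.0
```

jog_arm(rows="0.7 1.6 0.1 0.043 0.01 0.025 1; 0.75 1.6 0 0.042 0.011 0.025 1; 0.8 1.5 0 0.042 0.012 0.024 1; 0.8 1.5 -0.1 0.043 0.013 0.024 1; 0 0 0 0 0 0 1")

```text
time: 19.68
position: [0.5182, -0.1441, 0.184]
tool_rot: [-0.347, -2.955, 0.789]
ft_force: [0.9, 0.2, -2.7]
grip_width: 0.175
grip_force: 40.0
```

Run:
```python
from h import *
from bench import imaging
status()
for n in("top","scene"): pickle.dump(imaging.get_image(n),open(n+"7.pkl","wb"))
t6,s6,t7,s7=[load(f+".pkl")["img"] for f in("top6","scene6","top7","scene7")]
z=lambda i,x,y,w,h,k:cv2.resize(i[y:y+h,x:x+w],None,fx=k,fy=k,interpolation=cv2.INTER_CUBIC)
A=np.hstack([z(t6,250,165,50,60,5),z(s6,200,175,50,60,5),z(t6,330,165,60,60,5)])   # 300 high, 250+250+300
B=np.hstack([z(t7,250,165,80,60,5),z(s7,160,165,80,60,5)])
cv2.imwrite("pics/c.png",np.vstack([A,B]))
```

```text
19.68 [ 0.5182 -0.1441  0.184 ] [1.338 0.522 0.003] [ 0.9  0.2 -2.7] [ 0.86 -0.33  0.06] 15.2 39.99333762098104 [ 0.59  0.29 -0.81  1.76  0.67  1.48  0.95]
```

View pics/c.png

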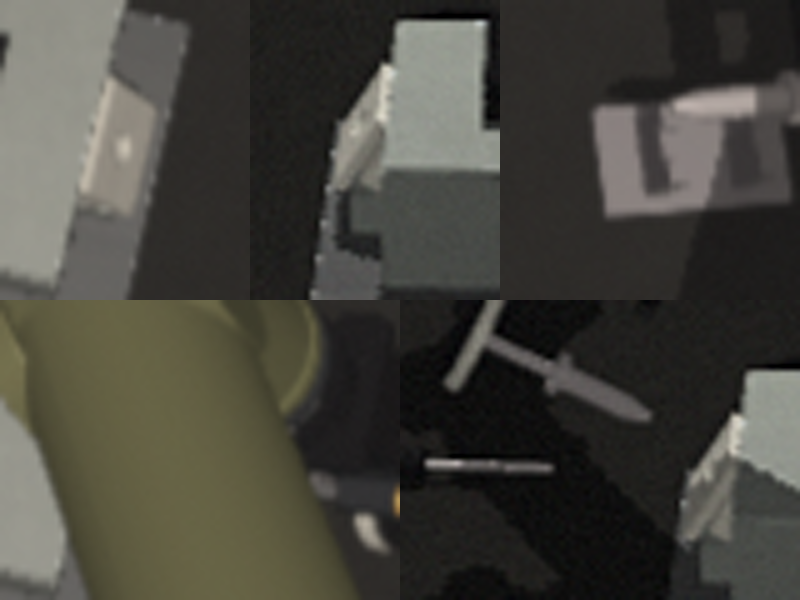

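Run:
```python
from h import *
np.set_printoptions(precision=4,suppress=True)
t,s=load("top6.pkl"),load("scene6.pkl")
o,Rb=bossT()
print("boss pred",o,"top",proj(t,o),"scene",proj(s,o))
print("boss from top at z=.07",onz(t,274.4,194.5,.07),"scene",onz(s,220.7,200.7,.07))
for n,P,a in(("6",(.5663,-.3725,.1954),(1.649,0)),("7",(.5182,-.1441,.184),(1.338,.522))):
    Rp=R.from_euler("ZY",a)
    for l,x in(("nose",.062),("collar",-.003)):
        q=np.array(P)+Rp.apply([.064+x,0,-.0122]); print(n,l,q,"top",proj(t,q),"scene",proj(s,q))
print("nose7 scene meas 209.9 188.5; collar meas",(558-400)/5+160,(375-300)/5+165,"; disc front ax",(492-400)/5+160,(340-300)/5+165," nose6 top meas 364.3 186 collar 386.6 184.8")
# edges of cover front in top6: plate top-front corners
for y in(-.09,.09): print(proj(t,BOX["o"]+R.from_euler("Z",BOX["yaw"]).apply([-.081,y,.096])))
# bright plate mask front edge
```

```text
boss pred [ 0.5534 -0.0052  0.07  ] top [272.9374 194.516 ] scene [222.5696 198.6784]
boss from top at z=.07 [ 0.5535 -0.0096  0.07  ] scene [ 0.5639 -0.0132  0.07  ]
6 nose [ 0.5565 -0.2469  0.1832] top [364.321  186.0652] scene [142.157  177.1752]
6 collar [ 0.5615 -0.3117  0.1832] top [387.947  184.2481] scene [119.7445 180.4052]
7 nose [ 0.542  -0.0437  0.1106] top [287.1398 195.9128] scene [209.7763 187.6474]
7 collar [ 0.529  -0.0986  0.143 ] top [307.8729 198.4704] scene [191.5834 178.8295]
nose7 scene meas 209.9 188.5; collar meas 191.6 180.0 ; disc front ax 178.4 173.0  nose6 top meas 364.3 186 collar 386.6 184.8
[273.8063 162.6679]
[259.759  220.9288]
```

```bash
sed -i 's/\[.5775,.0929,0\]/[.5777,.0898,0]/' h.py
python3 - <<'E'
from h import *
status(); print(bossT()[0])
q=lambda n,px:(n,*pintcp(px),1.33,np.pi/6)
plan([q(4,-.085),q(4,-.05)])
E
```

```text
19.77 [ 0.5186 -0.1471  0.1856] [ 1.332  0.523 -0.   ] [ 0.2 -0.6 -3. ] [ 0.81 -0.34 -0.02] 15.5 39.99292281456292 [ 0.59  0.29 -0.8   1.76  0.68  1.48  0.95]
[ 0.55361392 -0.00828599  0.07      ]
from [ 0.5186 -0.1471  0.1856] [ 1.332  0.523 -0.   ]
-0.02 0.82 0.41 0 0 0; -0.03 0.82 0.41 0 0.001 0.001; -0.02 0.82 0.41 0 0 0; -0.02 0.82 0.41 0 0 0.001; 0 0.87 0 0 0 0
0 0.88 0 0 0 0; 0 0.87 0 0 0 0; 0 0.88 0 0 0 0
max 0.9172785836374902 0.001414213562373095
```

jog_arm(rows="0 0.8 0.4 0 0 0 1; 0 0.8 0.4 0 0 0 1; 0 0.8 0.4 0 0 0 1; -0.1 0.8 0.45 0 0 0 1; 0 0 0 0 0 0 1")

```text
time: 20.4
position: [0.5241, -0.1271, 0.1549]
tool_rot: [-0.353, -2.955, 0.791]
ft_force: [0.7, -0.1, -2.4]
grip_width: 0.175
grip_force: 40.0
```

Run:
```python
from h import *
from bench import imaging
status()
s=imaging.get_image("scene"); pickle.dump(s,open("scene8.pkl","wb"))
q=lambda n,px:(n,*pintcp(px),1.33,np.pi/6)
plan([q(4,-.052)])
# pin-in-hand nose vs boss in scene camera
print(proj(s,bossT()[0]))
```

```text
20.4 [ 0.5241 -0.1271  0.1549] [1.333e+00 5.230e-01 1.000e-03] [ 0.7 -0.1 -2.4] [ 0.79 -0.35 -0.01] 15.2 39.99308325815946 [ 0.55  0.34 -0.81  1.77  0.7   1.46  0.87]
from [ 0.5242 -0.1275  0.1554] [1.332 0.524 0.   ]
0 0.83 0.01 0 0 0; -0.01 0.82 0.01 0 0 0.001; 0 0.83 0.01 0 0.001 0; -0.01 0.82 0.01 0 0 0.001
max 0.8300602387778853 0.001
[221.64457878 198.82412381]
```

jog_arm(rows="0 0.8 0 0 0 0 1; 0 0.8 0 0 0 0 1; 0 0.8 0 0 0 0 1; 0 0.8 0 0 0 0 1; 0 0 0 0 0 0 1")

```text
time: 21.08
position: [0.5309, -0.0998, 0.1393]
tool_rot: [-0.353, -2.956, 0.791]
ft_force: [0.1, 0.2, -2.6]
grip_width: 0.178
grip_force: 40.0
```

Run:
```python
from h import *
status()
q=lambda n,px:(n,*pintcp(px),1.33,np.pi/6)
plan([q(3,-.038)])
```

```text
21.07 [ 0.5309 -0.0998  0.1393] [1.333 0.523 0.   ] [ 0.1  0.2 -2.6] [ 0.83 -0.35 -0.  ] 15.4 39.99298125039786 [ 0.49  0.39 -0.81  1.76  0.72  1.47  0.8 ]
from [ 0.5309 -0.0998  0.1393] [1.333 0.523 0.   ]
-0.01 0.48 0.02 0 0 0.001; -0.01 0.48 0.02 0 0.001 0.001; -0.01 0.47 0.03 0.001 0 0.001
max 0.48052055106935854 0.001414213562373095
```

jog_arm(rows="0 0.5 0 0 0 0 1; 0 0.5 0 0 0 0.001 1; 0 0 0 0 0 0 1")

```text
time: 21.45
position: [0.5329, -0.0919, 0.1346]
tool_rot: [-0.356, -2.956, 0.792]
ft_force: [0.1, 0.3, -2.6]
grip_width: 0.178
grip_force: 40.0
```

jog_arm(rows="0 0.4 0.02 0 0 0.001 1; 0 0 0 0 0 0 1")

```text
time: 21.7
position: [0.5337, -0.0888, 0.1325]
tool_rot: [-0.358, -2.956, 0.792]
ft_force: [-0.1, -0.3, -2.6]
grip_width: 0.179
grip_force: 40.0
```

```bash
cat >> h.py <<'E'
def pinboss(dx=-.064,dz=.0122):
    from bench import ctrl
    s=ctrl.get_state(); o,Rb=bossT(); Rp=R.from_matrix(R.from_rotvec(s["tool_rot"]).as_matrix()@M.T)
    p=s["position"]-Rp.apply([dx,0,dz])
    print("pin in boss mm",(Rb.inv().apply(p-o)*1e3).round(1),"nose",(Rb.inv().apply(p+Rp.apply([.062,0,0])-o)*1e3).round(1),"force boss axes",Rb.inv().apply(s["ft_force"]+[0,0,2.8]).round(1))
E
python3 - <<'E'
from h import *
status();pinboss()
E
```

```text
21.7 [ 0.5337 -0.0888  0.1325] [ 1.329  0.523 -0.002] [-0.1 -0.3 -2.6] [ 0.83 -0.34 -0.01] 15.6 39.9929108703509 [ 0.47  0.4  -0.81  1.76  0.72  1.47  0.77]
pin in boss mm [-39.1   0.1   0.4] nose [22.9  0.   0.4] force boss axes [-0.4  0.1  0. ]
```

jog_arm(rows="0 0.5 0 0 0 0 1; 0 0.5 0.02 0 0 0 1; 0 0 0 0 0 0 1")

```text
time: 22.08
position: [0.5356, -0.0802, 0.1273]
tool_rot: [-0.357, -2.956, 0.792]
ft_force: [-1.6, -0.4, -0.0]
grip_width: 0.179
grip_force: 40.0
```

jog_arm(rows="0 0.5 0 0 0 0 1; 0 0.5 0 0 0 0 1; 0 0 0 0 0 0 1")

```text
time: 22.45
position: [0.5378, -0.0718, 0.1222]
tool_rot: [-0.357, -2.956, 0.791]
ft_force: [-2.9, -0.8, 1.6]
grip_width: 0.179
grip_force: 40.0
```

Run:
```python
from h import *
status();pinboss()
```

```text
22.45 [ 0.5378 -0.0718  0.1222] [ 1.33   0.523 -0.002] [-2.9 -0.8  1.6] [ 0.46  0.47 -0.06] 15.5 40.00862719723955 [ 0.44  0.43 -0.81  1.75  0.73  1.48  0.74]
pin in boss mm [-18.7   0.2   0.3] nose [43.3  0.1  0.4] force boss axes [-3.5  2.7  3.1]
```

jog_arm(rows="0.05 0.4 -0.05 0 0 0 1; 0 0.5 0 0 0 0 1; 0 0 0 0 0 0 1")

```text
time: 22.82
position: [0.5394, -0.0638, 0.1179]
tool_rot: [-0.358, -2.956, 0.791]
ft_force: [-2.1, -1.1, 0.1]
grip_width: 0.176
grip_force: 40.0
```

Run:
```python
from h import *
status();pinboss()
```

```text
22.82 [ 0.5394 -0.0638  0.1179] [ 1.33   0.523 -0.002] [-2.1 -1.1  0.1] [ 0.42  0.35 -0.11] 15.3 39.99777356162667 [ 0.42  0.45 -0.81  1.75  0.74  1.48  0.72]
pin in boss mm [-9.5  0.5  0.7] nose [52.5  0.5  0.7] force boss axes [-2.8  1.8  1.7]
```

jog_arm(rows="0 0.4 0 0 0 0 1; 0 0 0 0 0 0 1")

```text
time: 23.08
position: [0.5402, -0.0607, 0.1161]
tool_rot: [-0.358, -2.956, 0.792]
ft_force: [-2.3, -1.3, 1.6]
grip_width: 0.176
grip_force: 40.0
```

jog_arm(rows="0 0.3 0 0 0 0 1; 0 0.2 0 0 0 0 1; 0 0 0 0 0 0 1")

```text
time: 23.45
position: [0.5411, -0.0568, 0.1139]
tool_rot: [-0.359, -2.955, 0.792]
ft_force: [-3.9, -2.7, 2.2]
grip_width: 0.181
grip_force: 40.0
```

Run:
```python
from h import *
status();pinboss()
```

```text
23.45 [ 0.5411 -0.0568  0.1139] [ 1.329  0.524 -0.002] [-3.9 -2.7  2.2] [ 0.05  0.63 -0.14] 15.8 40.003555873408914 [ 0.4   0.46 -0.81  1.74  0.74  1.49  0.7 ]
pin in boss mm [-1.4  0.5  0.7] nose [60.6  0.4  0.7] force boss axes [-5.6  3.1  2.5]
```

jog_arm(rows="0.03 0.2 -0.03 0 0 0 1; 0 0.1 0 0 0 0 1; 0 0 0 0 0 0 1")

```text
time: 23.82
position: [0.5411, -0.0566, 0.1139]
tool_rot: [-0.362, -2.953, 0.799]
ft_force: [-5.1, -5.6, 7.2]
grip_width: 0.176
grip_force: 40.0
```

Run:
```python
from h import *
status();pinboss()
```

```text
23.82 [ 0.5411 -0.0566  0.1139] [ 1.326  0.528 -0.002] [-5.1 -5.6  7.2] [-1.09  1.13 -0.22] 15.3 40.01413447083905 [ 0.4   0.46 -0.81  1.74  0.74  1.49  0.7 ]
pin in boss mm [-1.2  0.5  0.6] nose [60.8  0.2  0.3] force boss axes [-10.8   3.7   5.4]
```

jog_arm(rows="0 0 0 0 0 0 0.3; 0 0 0 0 0 0 0; 0 0 0 0 0 0 0; 0 0 0 0 0 0 0")

```text
time: 24.32
position: [0.5423, -0.0528, 0.1123]
tool_rot: [-0.358, -2.959, 0.789]
ft_force: [-0.1, 1.3, 0.6]
grip_width: 0.477
grip_force: 0.0
```

Run:
```python
from h import *
status();pinboss()
```

```text
24.32 [ 0.5423 -0.0528  0.1123] [ 1.329  0.521 -0.003] [-0.1  1.3  0.6] [ 0.58 -0.26  0.01] 41.5 0.03409767639823258 [ 0.4   0.46 -0.81  1.74  0.74  1.48  0.7 ]
pin in boss mm [3.1 0.3 1.7] nose [65.1  0.2  1.8] force boss axes [-0.7  0.4  3.6]
```

jog_arm(rows="0 -0.5 0 0 0 0 0; 0 0 0 0 0 0 0; 0 0 -1 0 0 0 0; 0 0 -2 0 0 0 0; 0 0 -2.5 0 0 0 0")

```text
time: 24.95
position: [0.5472, -0.0306, 0.1642]
tool_rot: [-0.359, -2.956, 0.792]
ft_force: [0.3, 0.5, 0.7]
grip_width: 0.496
grip_force: 0.0
```

jog_arm(rows="0 -1 -4 0 0 0 0; 0 -3 -4 0 0 0 0; 0 -4 -3 0 0 0 0; 0 -5 0 0 0 0 0; 0 -5 0 0 0 0 0")

```text
time: 25.58
position: [0.5228, -0.129, 0.3506]
tool_rot: [-0.356, -2.959, 0.792]
ft_force: [1.2, -0.2, 0.3]
grip_width: 0.498
grip_force: 0.0
```

jog_arm(rows="0 -5 0 0 0 0 0; 0 -5 0 0 0 0 0; 0 0 0 0 0 0 0")

```text
time: 25.95
position: [0.5011, -0.2165, 0.4016]
tool_rot: [-0.371, -2.957, 0.796]
ft_force: [1.1, 0.2, -0.7]
grip_width: 0.499
grip_force: 0.0
```

Run:
```python
from h import *
from bench import imaging
status()
for n in("top","scene"): pickle.dump(imaging.get_image(n),open(n+"9.pkl","wb"))
t,s=load("top9.pkl"),load("scene9.pkl")
o,Rb=bossT()
for l,x,z in(("disc front axis",-.056,0),("disc top",-.06,.038),("disc bottom",-.06,-.038)):
    print(l,proj(t,o+Rb.apply([x,0,z])).round(1),proj(s,o+Rb.apply([x,0,z])).round(1))
# bright pixels (disc rim / pin) near the boss, before vs after
for n,a,(x0,y0,x1,y1) in(("scene",s,(185,165,235,225)),("top",t,(270,170,310,220))):
    b=load(n+"6.pkl")["img"].astype(int); c=a["img"].astype(int)
    m=(np.abs(c-b).sum(2)>80)[y0:y1,x0:x1]; m2=m&(c.sum(2)[y0:y1,x0:x1]>330)
    v,u=np.nonzero(m2); print(n,"new bright",len(u),u.min()+x0,u.max()+x0,v.min()+y0,v.max()+y0,u.mean()+x0,v.mean()+y0)
    if n=="scene":
        for r in range(m2.shape[0]): print(r+y0,"".join(".#"[i] for i in m2[r]))
```

```text
25.95 [ 0.5011 -0.2165  0.4016] [ 1.319  0.525 -0.008] [ 1.1  0.2 -0.7] [ 0.67 -0.3  -0.02] 43.4 0.0 [ 0.72  0.12 -0.77  1.47  0.59  1.72  1.32]
disc front axis [290.7 196.6] [206.4 191.4]
disc top [286.7 193.3] [210.7 182.1]
disc bottom [296.8 200.1] [200.  199.3]
scene new bright 76 203 222 182 206 210.4078947368421 191.17105263157896Traceback (most recent call last):
  File "<stdin>", line 15, in <module>
  File "<stdin>", line 15, in <genexpr>
TypeError: string indices must be integers, not 'numpy.bool'
```

Run:
```python
from h import *
t,s=load("top9.pkl"),load("scene9.pkl")
b=cv2.cvtColor(s["img"],cv2.COLOR_BGR2GRAY)[176:212,194:232]
for r,row in enumerate(b): print(r+176,"".join(" .:-=+*#%@"[min(9,int(v)//26)] for v in row))
b=cv2.cvtColor(t["img"],cv2.COLOR_BGR2GRAY)[175:215,262:312]
for r,row in enumerate(b): print(r+175,"".join(" .:-=+*#%@"[min(9,int(v)//26)] for v in row))
o,Rb=bossT()
for l,q in(("origin",(0,0,0)),("disc rim front near",(-.056,-.038,0)),("rim far",(-.056,.038,0)),("collar near",(-.006,-.014,0)),("plate top",(-.078,0,.036))): print(l,proj(t,o+Rb.apply(q)).round(1),proj(s,o+Rb.apply(q)).round(1))
```

```text
176     ..................................
177    ...... .......................... .
178 ....................................  
179 ......................... ........ -++
180 .........  ...................... .++*
181 ........     :-:. .................+*+
182 ........    :=##=..................+++
183 .......    .==#%+.................:+++
184 ......     -++#%+................ -+++
185 ......     =+*#%+................ -+++
186 ... .     :++*##- ............... -+++
187 .....     :--*#+: ........ .....::-+++
188    .      .:-*#=................+#++++
189           .:-=*-  ............ -*%#*++
190          ..-==-: ...... ......:=*##*++
191  ..      .:-==-.......... ....=+#**+++
192   .      .:===-............. -++##*+++
193         .:-===--=-.  .......:=++##*+++
194         .:-===--++*+-. . . .=+++#+++++
195        .:-==-::-==++*+-.  :=**++#*++++
196       .:--==-...::-==++*+--+**+*##*+++
197       :--===: .....:--=++*+++++*#*++++
198      .---==-.........::-===+=++#%*++++
199      :---=-:...........:---=++++**++++
200      :--==:............:----+++==+++++
201      :--=-...........
[... 2144 characters left out ...]
::::::--
206 +++-=--=====++==--:......-+*++=-.      ..:::::::--
207 ++=-----=======--:.......:=+++=-..     ..::::::::-
208 ++=---------===--:........-=++==:.     ...:::::::-
209 ++=--------------:........:--==-:.   .....:::::::-
210 ++---------------:..........::-:..........:::::::-
211 +=--------------:.........................:::::::-
212 +=:-------------:.........................:::::::-
213 +---------------:.........................:::::::-
214 +---------------:.........................:::::::-
origin [274.  194.5] [221.6 198.8]
disc rim front near [293.5 184.3] [205.2 197.8]
rim far [287.8 209.1] [207.5 185.3]
collar near [276.8 190.2] [219.7 200.4]
plate top [292.7 194.2] [205.4 180.1]
```

```bash
python3 -c "
from bench import ticket
print(ticket.close_job())"
```

```text
the job is handed in; nothing more can be done
None
```

I handed the job in at about 26 s of the 58 s allowed: the cover sits flat with its tongue under the lip and the pin was pushed in until it stopped and then released, but I inferred from the hard stop and the position that the thumb plate sprang out, because the images were too coarse to confirm it.

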